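Build up the feed head from a stacked kit

ROBOT

A 7-joint arm with a two-finger parallel gripper is mounted at the origin on a cart in front of the work surface, level with it; the furniture and walls round the work are solid. World frame = base frame: x ahead of the robot, y to its left, z up, the work surface at z = 0. Lengths are in m, angles in degrees, forces in N, time in s.
With the tool pointing down it reaches from about 0.425 to 0.875 m from the base axis. Payload 4.7 kg.
Tool frame: the origin (TCP) lies between the finger pads; the fingertips stand env.finger_overhang ahead of it and the grasp point (between the pads) lies 5 mm behind it (env.finger_overhang is the distance from the TCP to the fingertips, in m); z points along the fingers, y is the line along which they close (so a half turn about z gives the same grasp; the last joint's range is limited). The gripper opens to 87 mm and grips with 3 to 60 N. Pads are 19 mm wide; open, the fingers measure 117 mm over their backs; the gripper's body (75 mm by 190 mm) begins 51 mm behind the grasp point.
Start: joints at [76.954, 18.392, -4.016, 83.108, 1.295, 78.541, -3.26], TCP at [0.156, -0.631, 0.237] pointing down, gripper open.
Joint ranges: [-163.93, 163.93], [-17.29, 119.83], [-79.2, 71.16], [3.27, 140.29], [-89.18, 269.18], [5.43, 117.66], [-154.24, 154.24]. Speed limits (degrees/s): [147.25, 147.25, 180, 180, 180, 180, 180].

INTERFACE

Orientations are given as [roll, pitch, yaw] about the fixed x, y, z axes, in that order (R = Rz(yaw) Ry(pitch) Rx(roll)).
In Python, from cell import telemetry, eyes, env, models gives the robot as it stands. The module is installed in compiled form; this text tells all that it offers.
- The arm moves only by the tool drive_tool, never from a script. Its arguments are lists of equal length, an entry for each row: "angular": the turn, a rotation vector about the tool's x, y, z in rad, a list of three; "delta_pos": the shift along the tool's x, y, z in cm, a list of three; "gripper": the finger opening in cm, from 0 to 8.7. A call has 1 to 20 rows; each row shifts and turns the commanded pose from where the row before left it, along the tool's axes as they then stand; what a row does not reach is not made up. A row lasts 1/10 s, in which the tool goes at most 50 mm and 8.59 degrees, less where a joint would pass 70% of its speed; a pose out of reach is approached as far as the arm can. A call with a gripper value outside its range is refused whole. The fingers move at their own pace and stop on an object; "squeeze" is the grip in N (left out, the last holds). Time passes only in rows, so rows that do not move let the fingers close. It gives the time, the measured TCP pose, the force, the opening and the grip force at its end, in the units of the state.
- telemetry.get_obs(): the state, without advancing time (a new reading comes with each control period).
- eyes.read_camera(name): name is "side" or "top" or "wrist"; returns a dict with "pixels" (400x640x3 uint8, red, green, blue), "mtx" (3x3 intrinsics, pixels), "origin" and "orientation" of the camera in the world. Camera axes: x right, y down, z forward; pixel columns grow to the right and rows downward; lengths in m; the calibration is good to about 2 mm. A picture is of the moment at which its call begins. There is no depth.
- env.sign_off(): hands the job in; it is judged then, once.
Trained networks look in a picture, given as the dict that the camera call returned (one of the last four; its "shot" number tells which), for a name from the list of things; names that differ only in an ending like _2 or _b are one class to them, and where a whole thing is asked for, a point or a joint stands for the part that bears it (a point fixed in the world has none). Each returns a list of dicts, best first, with "p" (0 to 1); they miss things now and then, are a little off and sometimes report something else, mostly with a low value. They report only what shows in the picture. A call takes as long as a camera call.
- models.search_frame(picture, target): "centre" ([column, row] in pixels, amid what is visible of it).
- models.cut_out(picture, target): "pixels" (400x640 bool, what is visible of it) and "centre" ([column, row] in pixels, amid what is visible of it).
The state is a dict: "time_s": time; "qpos": joint angles; "joint_velocities": joint speeds; "effort": joint torques, N m; "tool_pos": TCP position; "tool_rot": TCP orientation; "force": force on the tool from outside, world axes, zero at the start; "wrist_torque": the same for the moment, N m; "grip_width": finger opening in m; "grasp_force": force on a finger pad.
Only numpy, scipy, OpenCV 4.12 (cv2) and the standard library are available. Lean on these libraries where they do the work, as an engineer would, in place of code of your own. Each camera call takes 0.05 s, during which the arm holds its last target. There are 200 camera calls.

TASK

The washed feed-head parts are back, stacked in the steel tray in the order they are fitted: working down the stack, slip the blue spacer and then the white guide roller right down over the plain round shaft of the grey guide stand. Then turn the orange drive roller so that the flat in its bore matches the flat on the shaft of the blue drive unit and slide it fully down onto its shoulder, and last put the black retaining knob over the top of that same shaft so that it rests flush on the drive roller. Let go of everything and do not shift or knock over the canister and the timer that stand on the bench.

Things in the scene. Friction and masses are not known exactly. Their poses are not given: they have to be found in the camera images.
- spacer_center (a point): Blue anodised spacer ring on top of the stack: outside diameter 42 mm, height 18 mm, round through bore 27 mm, 50 g. The point is its centre (9 mm above its underside), z up along its axis.
- guide_roller_center (a point): White guide roller with a steel bearing in it, second in the stack, under the spacer: outside diameter 52 mm, height 30 mm, round through bore 27 mm, 120 g. The point is its centre (15 mm above its underside), z up along its axis.
- drive_roller_center (a point): Orange drive roller, aluminium hub, bottom of the stack, on the tray floor; parts above stand centred on it: diameter 64 mm, height 32 mm, 200 g. D-shaped through bore: diameter 22.6 mm, flat 5.3 mm from the axis on the roller's own -x side, where a short black line marks the top of the tyre. The point is its centre (16 mm above its underside), z up.
- knob_center (a point): Black knurled retaining knob with a yellow dot on top, standing at the other end of the steel tray: diameter 44 mm, height 34 mm, 70 g, closed on top, round blind bore 25 mm in diameter and 26 mm deep from below. The point is its centre (17 mm above its underside), z up.
- kit_tray: Shallow steel tray 130 mm (its x) by 230 mm (its y), rim 18 mm high, fixed to the bench; the origin is the centre of its underside, the floor is 2.5 mm thick. The stack stands about 55 mm to one side of its middle along y, the knob about 55 mm to the other side.
- guide_seat (a point): Grey guide stand, bolted down, foot 74 x 88 mm: upright plain round steel shaft, diameter 22 mm, straight for 45 mm, then tapering to a blunt tip 58 mm above the shoulder. The point is on the shaft axis at the shoulder (33 mm diameter, 50 mm above the bench) where the spacer comes to rest; z up. The column below is 35 mm thick or less for 28 mm.
- drive_seat (a point): Blue drive unit, bolted, 84 mm wide, black motor at its +x side: upright steel D-shaft, diameter 20 mm, flat 4 mm from the axis on its own -x side (as the red line on the gearbox), straight 42 mm, then tapering to a tip 54 mm above the shoulder. Point: on the axis at the shoulder, 50 mm above bench and 12 above gearbox; z up. The roller fits with both x axes alike within 8 degrees.
- canister_center (a point): White canister with a red cap, standing at the back left of the bench, 59 mm in diameter, 162 mm high, loose; the point is on its axis 70 mm above the bench. To be left alone.
- timer_center (a point): White bench timer, 62 x 62 x 22 mm, lying loose at the left; the point is 10 mm above the bench. To be left alone.

How it is judged:
By the outcome, as a careful person would: the job done as asked, in the order asked, and still so for the second after the job is handed in, with the robot touching nothing.
It also fails if it takes over 112 s, if anything falls off the work surface, if the arm or the gripper's body presses on something with over 40 N, if the wrist force passes 120 N, or if a joint passes its speed limit or range.

## Working session

There is one attempt and no reset: what is moved stays moved. The work goes in short steps, Python scripts to look and compute and a tool call to move; the robot and the scene stay as the last step left them, time stands still between calls to the robot, and variables do not carry over. Pictures are saved under pics/ and viewed, at most 17 in all, crops included, and the job is handed in when it is done.

Besides the shell and the picture viewer there is one more tool, called after ">>>" as a command line: name --argument value ..., lists and objects as JSON in quotes. drive_tool: Moves the arm, as the interface text tells. Its arguments: {"type":"object","properties":{"angular":{"type":"array","items":{"type":"array","items":{"type":"number"}}},"delta_pos":{"type":"array","items":{"type":"array","items":{"type":"number"}}},"gripper":{"type":"array","items":{"type":"number"}},"squeeze":{"type":"number"}},"required":["angular","delta_pos","gripper"]}

```bash
mkdir -p pics
cat > h.py <<'E'
import numpy as np, cv2
from cell import telemetry, eyes, env, models
from scipy.spatial.transform import Rotation as R
def rot(o):
    o=np.array(o,float)
    if o.shape==(3,3): return o
    if o.size==4: return R.from_quat(o).as_matrix()
    return R.from_euler('xyz',o,degrees=True).as_matrix()
def ray(p,c):
    d=np.linalg.inv(p['mtx'])@np.array([c[0],c[1],1.]); return np.array(p['origin']),rot(p['orientation'])@d
def atz(p,c,z):
    o,d=ray(p,c); return o+d*(z-o[2])/d[2]
def proj(p,X):
    q=np.array(p['mtx'])@(rot(p['orientation']).T@(np.array(X)-p['origin'])); return q[:2]/q[2]
def save(p,n,box=None,s=1):
    im=p['pixels'][:,:,::-1]
    if box: im=im[box[1]:box[3],box[0]:box[2]]
    cv2.imwrite('pics/'+n,cv2.resize(im,None,fx=s,fy=s,interpolation=cv2.INTER_CUBIC))
E
python3 - <<'E'
from h import *
o=telemetry.get_obs(); print({k:np.round(v,3) for k,v in o.items()}, env.finger_overhang)
zs=dict(spacer_center=.0735,guide_roller_center=.0495,drive_roller_center=.0185,knob_center=.0195,kit_tray=0,guide_seat=.05,drive_seat=.05,canister_center=.07,timer_center=.01)
for n in ['top','side']:
    p=eyes.read_camera(n); save(p,n+'0.png'); print(n,p['origin'],p['orientation'],p['mtx'])
    for t,z in zs.items():
        r=models.search_frame(p,t)
        for a in r[:2]: print(t,round(a['p'],2),np.round(a['centre']),np.round(atz(p,a['centre'],z),3))
p=eyes.read_camera('wrist');save(p,'wrist0.png');print(p['origin'],p['orientation'],p['mtx'])
E
```

```text
{'time_s': np.float64(0.0), 'qpos': array([76.955, 18.439, -4.019, 83.174,  1.295, 78.54 , -3.261]), 'joint_velocities': array([-0.01 ,  0.122, -0.083,  0.011, -0.03 , -0.034, -0.09 ]), 'effort': array([-1.0000e-03, -4.9129e+01, -4.0400e-01, -3.1253e+01, -6.4000e-02,
        4.3000e-02,  0.0000e+00]), 'tool_pos': array([ 0.155, -0.631,  0.235]), 'tool_rot': array([-1.79892e+02,  5.00000e-03,  1.38560e+01]), 'force': array([0.158, 0.197, 0.275]), 'wrist_torque': array([-0.036, -0.019,  0.04 ]), 'grasp_force': np.float64(0.0), 'grip_width': np.float64(0.087)} 0.014
top [0.32240326 0.03861749 1.6731738 ] [-172.25266931    0.75345903  -91.01628128] [[504.63163392   0.         322.10045232]
 [  0.         504.63163392 209.89124156]
 [  0.           0.           1.        ]]
spacer_center 0.53 [268. 211.] [0.541 0.23  0.073]
guide_roller_center 0.71 [302. 214.] [0.531 0.122 0.05 ]
guide_roller_center 0.59 [272. 213.] [0.535 0.22  0.05 ]
drive_roller_center 0.69 [272. 214.] [0.536 0.224 0.018]
knob_center 0.59 [301. 217.] [0.525 0.126 0.02 ]
knob_center 0.32 [367. 213.] [ 0.533 -0.092  0.02
[... 448 characters left out ...]
470355 193.91795424]
 [  0.           0.           1.        ]]
spacer_center 0.36 [307. 233.] [0.529 0.249 0.074]
spacer_center 0.36 [343. 185.] [ 0.535 -0.1    0.074]
guide_roller_center 0.63 [306. 246.] [0.527 0.262 0.049]
drive_roller_center 0.97 [303. 257.] [0.537 0.25  0.019]
knob_center 0.54 [323. 232.] [0.531 0.122 0.02 ]
guide_seat 0.53 [342. 186.] [ 0.549 -0.154  0.05 ]
canister_center 0.62 [219. 274.] [0.617 0.441 0.07 ]
timer_center 0.92 [294. 308.] [0.498 0.408 0.01 ]
[ 0.22461244 -0.61462329  0.38501362] [ 1.64813010e+02  3.67455144e-03 -7.62004910e+01] [[284.8086174    0.         322.83526012]
 [  0.         284.8086174  197.03175205]
 [  0.           0.           1.        ]]
```

View pics/top0.png

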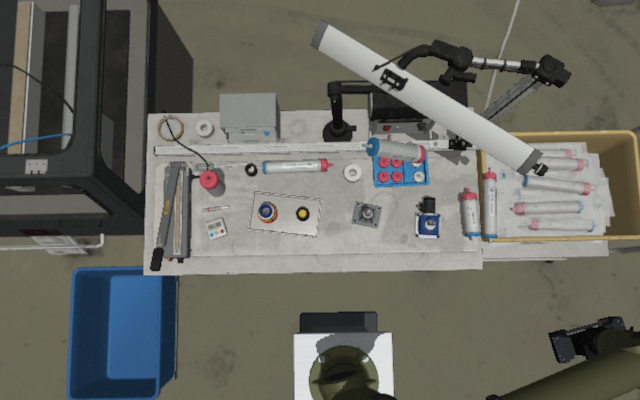

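View pics/side0.png

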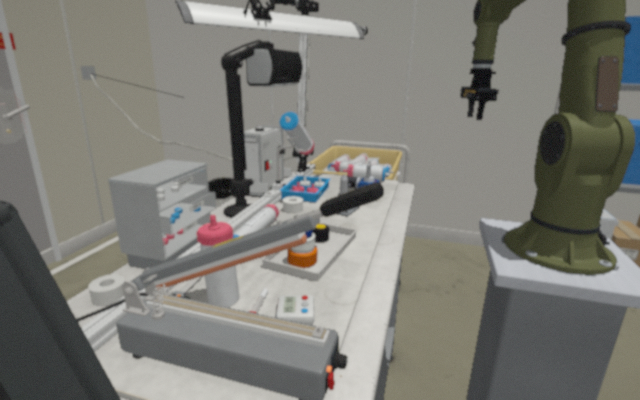

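The top view shows the stack at (268,211), the knob at (303,213), the guide stand at (366,213) and the drive unit at (428,220). The canister is at (210,182) and the timer at (216,228). The side view shows the same tray partly behind the sealer lever, and a light tube overhead. I'll check the tube's height before moving.

```bash
cat >> h.py <<'E'
def tri(pa,ca,pb,cb):
    o1,d1=ray(pa,ca);o2,d2=ray(pb,cb)
    s=np.linalg.lstsq(np.c_[d1,-d2],o2-o1,rcond=None)[0]
    a=o1+s[0]*d1;b=o2+s[1]*d2; return (a+b)/2,np.linalg.norm(a-b)
E
python3 - <<'E'
from h import *
a=eyes.read_camera('top');b=eyes.read_camera('side')
for u,v in [((538,168),(364,28)),((318,37),(183,8)),((545,170),(370,30))]: print(tri(a,u,b,v))
E
```

```text
(array([ 0.56429702, -0.44983789,  0.52464282]), np.float64(0.005055043803512212))
(array([0.90473883, 0.05580547, 0.52176358]), np.float64(0.008282007082423826))
(array([ 0.55329238, -0.46799496,  0.5208455 ]), np.float64(0.018528353167917185))
```

>>> drive_tool --angular '[[0,0,0],[0,0,0],[0,0,0],[0,0,0],[0,0,0],[0,0,0],[0,0,0],[0,0,0],[0,0,0],[0,0,0],[0,0,0],[0,0,0],[0,0,0.121],[0,0,0.121],[0,0,0],[0,0,0]]' --delta_pos '[[3.2,-2,0],[3.2,-2,0],[3.2,-2,0],[3.2,-2,0],[3.2,-2,0],[3.2,-2,0],[3.2,-2,0],[3.2,-2,0],[3.2,-2,0],[3.2,-2,0],[3.2,-2,0],[3.2,-2,0],[0,0,0],[0,0,0],[0,0,0],[0,0,0]]' --gripper '[8.7,8.7,8.7,8.7,8.7,8.7,8.7,8.7,8.7,8.7,8.7,8.7,8.7,8.7,8.7,8.7]'

```text
time_s: 2.75
tool_pos: [0.4708, -0.3063, 0.2366]
tool_rot: [180.0, 0.0, 0.1]
force: [-0.8, -0.3, 0.1]
grip_width: 0.0867
grasp_force: 0.0
```

Run:
```python
from h import *
p=eyes.read_camera('wrist');save(p,'w1.png'); print(p['origin'],p['orientation'])
for t in ['drive_seat','guide_seat']:
    for a in models.search_frame(p,t)[:2]: print(t,a['p'],a['centre'],atz(p,a['centre'],.05))
```

```text
[ 0.54194158 -0.30679721  0.38501621] [ 1.64811130e+02  1.10158283e-02 -8.99217904e+01]
drive_seat 0.71 [309.9, 145.8] [ 0.51266081 -0.29174041  0.05      ]
guide_seat 0.96 [147.5, 125.8] [ 0.53495983 -0.10659758  0.05      ]
```

View pics/w1.png

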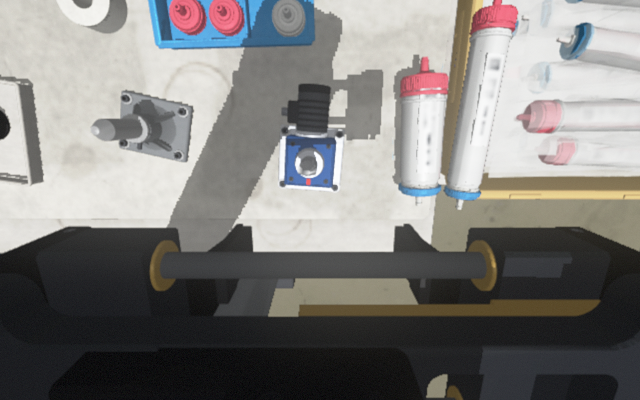

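The wrist view shows the drive unit at (310,160), with its red line at (309,182) towards -x and the motor at +x. The guide stand has its foot at (157,126) and its tip at (98,129). I'll zoom in on both.

Run:
```python
from h import *
p=eyes.read_camera('wrist')
im=p['pixels'][:,:,::-1]
a=cv2.resize(im[120:200,270:355],None,fx=6,fy=6,interpolation=cv2.INTER_NEAREST)
b=cv2.resize(im[80:170,80:200],None,fx=4,fy=4,interpolation=cv2.INTER_NEAREST)
c=np.zeros((860,510,3),np.uint8);c[:480,:510]=a;c[490:850,:480]=b
c=np.zeros((490,800,3),np.uint8);c[:480,:510]=a;c[:270,511:511+288]=cv2.resize(b,None,fx=.6,fy=.75)[:, :288]
cv2.imwrite('pics/w1z.png',c)
h=p['pixels'].astype(int); m=(h[...,0]>150)&(h[...,1]<90)&(h[...,2]<90); m[:120]=0;m[200:]=0;m[:,:270]=0;m[:,355:]=0
ys,xs=np.nonzero(m);print('red',xs.mean(),ys.mean(),len(xs),atz(p,(xs.mean(),ys.mean()),.038))
m=((h[...,2]>h[...,0]+50)).astype(np.uint8);m[:120]=0;m[200:]=0;m[:,:270]=0;m[:,355:]=0
ys,xs=np.nonzero(m)
W=np.array([atz(p,(x,y),.038)[:2] for x,y in zip(xs,ys)],np.float32);print('blue',len(xs),W.mean(0),cv2.minAreaRect(W))
for X in [(.505,-.29,.05),(.505,-.29,.104),(.52,-.087,.05),(.52,-.087,.108)]: print(X,proj(p,X))
```

```text
red nan nan 0 [nan nan nan]
blue 1162 [ 0.48774886 -0.2903388 ] ((0.4920506179332733, -0.29028210043907166), (0.058839596807956696, 0.05914334952831268), 85.47770690917969)
(0.505, -0.29, 0.05) [308.34191929 152.38905406]
(0.505, -0.29, 0.104) [305.63881657 158.45091976]
(0.52, -0.087, 0.05) [132.48921807 139.36273228]
(0.52, -0.087, 0.108) [ 93.46448207 143.38825024]<stdin>:10: RuntimeWarning: Mean of empty slice.
  ret = ret.dtype.type(ret / rcount)
```

View pics/w1z.png

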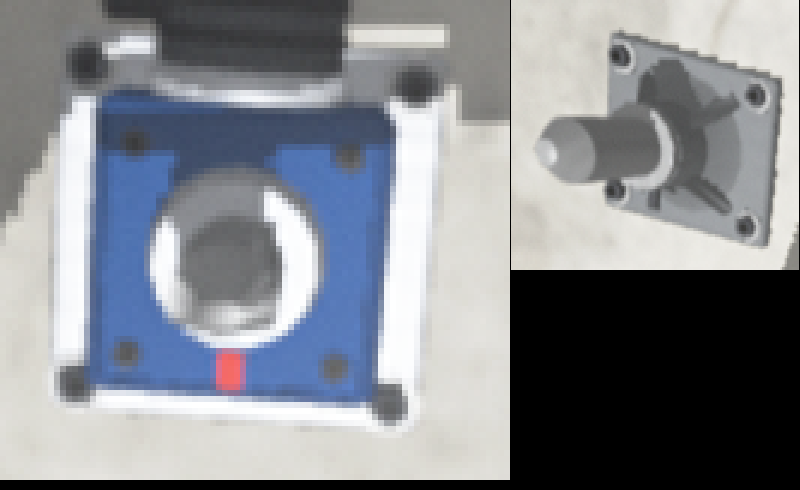

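Run:
```python
from h import *
p=eyes.read_camera('wrist')
a=lambda x,y:(270+x/6,120+y/6); g=lambda x,y:(80+(x-511)/2.4,80+y/3)
f=lambda n,c,z:print(n,np.round(c,1),np.round(atz(p,c,z),4))
f('ring',a(236,257),.05);f('tip',a(231,260),.104);f('red',a(230,372),.038)
for c in [(100,95),(395,105),(88,385),(378,402)]: f('corner',a(*c),.038)
f('gtip',g(547,150),.108);f('gfoot',g(684.5,142.5),.01);f('collar R edge',g(672,148),.05)
```

```text
ring [309.3 162.8] [ 0.4928 -0.291   0.05  ]
tip [308.5 163.3] [ 0.5002 -0.2927  0.104 ]
red [308.3 182. ] [ 0.4671 -0.2889  0.038 ]
corner [286.7 135.8] [ 0.5233 -0.2638  0.038 ]
corner [335.8 137.5] [ 0.5214 -0.3225  0.038 ]
corner [284.7 184.2] [ 0.4643 -0.2593  0.038 ]
corner [333. 187.] [ 0.4607 -0.3196  0.038 ]
gtip [ 95. 130.] [ 0.5326 -0.0911  0.108 ]
gfoot [152.3 127.5] [ 0.5324 -0.0887  0.01  ]
collar R edge [147.1 129.3] [ 0.5314 -0.1057  0.05  ]
```

>>> drive_tool --angular '[[0,0,0],[0,0,0],[0,0,0],[0,0,0],[0,0,0],[0,0,0],[0,0,0],[0,0,0],[0,0,0],[0,0,0],[0,0,0],[0,0,0],[0,0,0],[0,0,0],[0,0,0],[0,0,0]]' --delta_pos '[[0.2,-3.5,0],[0.2,-3.5,0],[0.2,-3.5,0],[0.2,-3.5,0],[0.2,-3.5,0],[0.2,-3.5,0],[0.2,-3.5,0],[0.2,-3.5,0],[0.2,-3.5,0],[0.2,-3.5,0],[0.2,-3.5,0],[0.2,-3.5,0],[0.2,-3.5,0],[0.2,-3.5,0],[0,0,0],[0,0,0]]' --gripper '[8.7,8.7,8.7,8.7,8.7,8.7,8.7,8.7,8.7,8.7,8.7,8.7,8.7,8.7,8.7,8.7]'

```text
time_s: 4.6
tool_pos: [0.4989, 0.1844, 0.2365]
tool_rot: [180.0, 0.0, 0.1]
force: [0.4, -1.6, -0.9]
grip_width: 0.0871
grasp_force: 0.0
```

Run:
```python
from h import *
p=eyes.read_camera('wrist'); print(p['origin'],p['orientation'])
zs=dict(spacer_center=.0825,guide_roller_center=.0645,drive_roller_center=.0345,knob_center=.0365,kit_tray=.018)
cs=[]
for t,z in zs.items():
    for a in models.cut_out(p,t)[:1]:
        c=a['centre'];cs.append(c);print(t,a['p'],c,atz(p,c,z))
        if t=='kit_tray':
            ys,xs=np.nonzero(a['pixels']);W=np.array([atz(p,q,.018)[:2] for q in zip(xs,ys)],np.float32);print(cv2.minAreaRect(W))
im=p['pixels'][:,:,::-1]
x,y=map(int,cs[2]);x0=max(x-55,0);y0=max(y-45,0)
a=cv2.resize(im[y0:y0+80,x0:x0+80],None,fx=6,fy=6,interpolation=cv2.INTER_NEAREST)
x,y=map(int,cs[3]);x1=max(x-30,0);y1=max(y-30,0)
b=cv2.resize(im[y1:y1+60,x1:x1+60],None,fx=5,fy=5,interpolation=cv2.INTER_NEAREST)
c=np.zeros((480,800,3),np.uint8);c[:a.shape[0],:a.shape[1]]=a;c[:b.shape[0],500:500+b.shape[1]]=b
c[310:480,500:772]=cv2.resize(im,(272,170));cv2.imwrite('pics/w2z.png',c);print(x0,y0,x1,y1)
```

```text
[0.56998356 0.1838436  0.38483857] [ 1.64794568e+02  9.84159391e-03 -8.99301006e+01]
guide_roller_center 0.92 [290.3, 135.6] [0.5529634  0.21970015 0.0645    ]
drive_roller_center 0.92 [293.5, 131.9] [0.5557211  0.21909271 0.0345    ]
knob_center 0.92 [370.7, 146.2] [0.53905232 0.12600865 0.0365    ]
kit_tray 0.89 [328.0, 142.7] [0.54173192 0.17731835 0.018     ]
((0.5356137752532959, 0.18266913294792175), (0.23273946344852448, 0.13263659179210663), 81.83636474609375)
315 101 298 112
```

View pics/w2z.png

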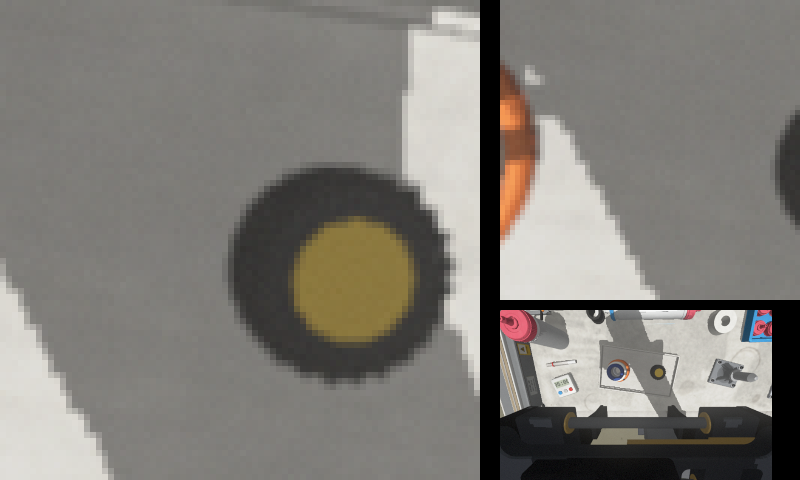

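The crop shows the knob's yellow dot at about (374,148). I aimed the stack crop wrongly because the spacer wasn't reported, so I'll crop it again.

Run:
```python
from h import *
p=eyes.read_camera('wrist')
print('knob',atz(p,(373.8,147.8),.0365))
im=p['pixels'][:,:,::-1]
cv2.imwrite('pics/w3z.png',cv2.resize(im[100:170,245:325],None,fx=8,fy=8,interpolation=cv2.INTER_NEAREST))
```

```text
knob [0.53742464 0.12005888 0.0365    ]
```

View pics/w3z.png

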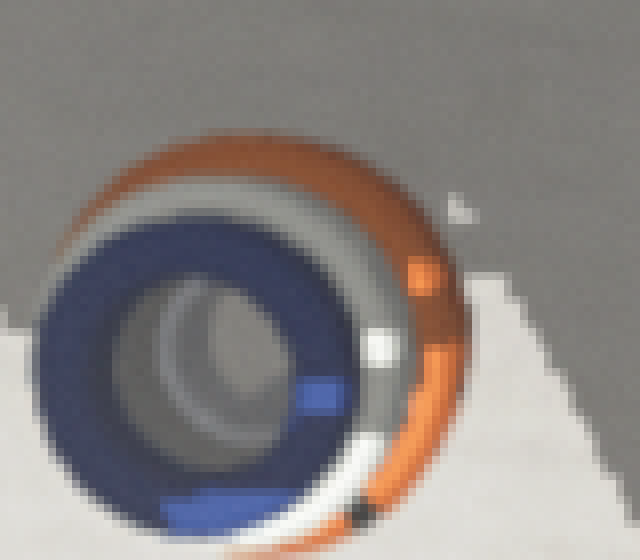

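The crop shows the spacer's top centred at about (270,147), with the white and orange rollers under it. The black mark on the tyre is at (290,164).

Run:
```python
from h import *
p=eyes.read_camera('wrist')
s=atz(p,(270,146.8),.0825);m=atz(p,(290.2,164),.0345);print(s,m,m-s,np.linalg.norm((m-s)[:2]),np.degrees(np.arctan2(*-(m-s)[1::-1])))
# orange/white circle extremes
print(atz(p,(245+235/8,100+128/8),.0345),atz(p,(245+470/8,100+320/8),.0345))
```

```text
[0.54310884 0.23754543 0.0825    ] [0.51769186 0.22246963 0.0345    ] [-0.02541698 -0.01507581 -0.048     ] 0.029551698782593682 30.673836578106947
[0.57481441 0.23932183 0.0345    ] [0.54679673 0.20512394 0.0345    ]
```

>>> drive_tool --angular '[[0,0,0],[0,0,0],[0,0,0],[0,0,0],[0,0,0],[0,0,0],[0,0,0],[0,0,0],[0,0,0],[0,0,0],[0,0,0]]' --delta_pos '[[2.2,-2.7,0],[2.2,-2.6,0],[0,0,3],[0,0,3],[0,0,3],[0,0,3],[0,0,1.5],[0,0,1],[0,0,0],[0,0,0],[0,0,0]]' --gripper '[7,7,7,7,7,7,7,7,7,7,7]' --squeeze 15

```text
time_s: 6.1
tool_pos: [0.5441, 0.2374, 0.093]
tool_rot: [-180.0, -0.1, -0.0]
force: [-0.3, 0.4, 0.1]
grip_width: 0.0697
grasp_force: 0.0
```

Run:
```python
from h import *
p=eyes.read_camera('wrist');save(p,'w4.png',(200,100,440,280),3.3)
print(p['origin'],p['orientation'], proj(p,(.543,.2375,.0825)))
```

```text
[0.61477098 0.23651057 0.24164844] [ 1.64953327e+02  6.25986512e-02 -9.00710977e+01] [321.63456019 243.30070704]
```

View pics/w4.png

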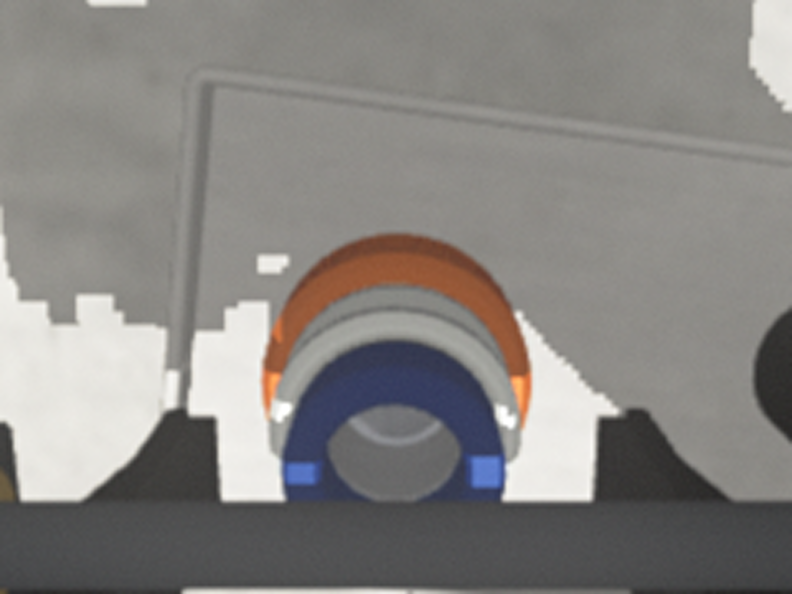

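The crop shows the spacer between the fingers, centred at column ~320 and within 1 mm of the plan. The fingers are clear on both sides, so I'm going down to grip.

Run:
```python
from h import *
p=eyes.read_camera('wrist')
for dx in (.0135,.021):
  for z in (.0825,.0645): q=proj(p,(.543+dx,.2375,z)); print(dx,z,(q-[200,100])*3.3)
```

```text
0.0135 0.0825 [400.77961628 403.19623436]
0.0135 0.0645 [401.29418179 371.82642795]
0.021 0.0825 [400.67363629 363.34008369]
0.021 0.0645 [401.20365163 335.40112546]
```

>>> drive_tool --angular '[[0,0,0],[0,0,0],[0,0,0],[0,0,0],[0,0,0],[0,0,0],[0,0,0],[0,0,0]]' --delta_pos '[[0,0,0.6],[0,0,0.6],[0,0,0],[0,0,0],[0,0,0],[0,0,0],[0,0,0],[0,0,0]]' --gripper '[7,7,7,3.5,3.5,3.5,3.5,3.5]' --squeeze 12

```text
time_s: 7.0
tool_pos: [0.5431, 0.237, 0.0797]
tool_rot: [-180.0, -0.0, -0.0]
force: [0.2, 1.1, 0.9]
grip_width: 0.041
grasp_force: 12.0
```

>>> drive_tool --angular '[[0,0,0],[0,0,0],[0,0,0],[0,0,0],[0,0,0],[0,0,0],[0,0,0],[0,0,0],[0,0,0],[0,0,0],[0,0,0],[0,0,0],[0,0,0],[0,0,0],[0,0,0],[0,0,0]]' --delta_pos '[[0,0,-1],[0,0,-3],[0,0,-3],[-0.1,3.2,0],[-0.1,3.2,0],[-0.1,3.2,0],[-0.1,3.2,0],[-0.1,3.2,0],[-0.1,3.2,0],[-0.1,3.2,0],[-0.1,3.2,0],[-0.1,3.2,0],[-0.1,3.2,0],[-0.1,0.6,0],[0,0,0],[0,0,0]]' --gripper '[3.5,3.5,3.5,3.5,3.5,3.5,3.5,3.5,3.5,3.5,3.5,3.5,3.5,3.5,3.5,3.5]'

```text
time_s: 8.6
tool_pos: [0.5322, -0.0875, 0.1499]
tool_rot: [-180.0, -0.0, 0.1]
force: [0.4, 0.4, -0.7]
grip_width: 0.0411
grasp_force: 12.0
```

Run:
```python
from h import *
p=eyes.read_camera('wrist');save(p,'w5.png',(200,100,440,280),3.3)
o=telemetry.get_obs();t=o['tool_pos'];print(t,o['tool_rot'])
f=lambda X:np.round((proj(p,X)-[200,100])*3.3)
print('shaft tip',f((.532,-.0895,.108)),'spacer top at tcp',f((t[0],t[1],t[2]+.002)),f((t[0]+.0135,t[1],t[2]+.002)))
print('seat',f((.532,-.0895,.05)),'collar front',f((.5485,-.0895,.05)))
```

```text
[ 0.53226114 -0.0871475   0.14989581] [-1.79965368e+02 -2.57911391e-02  1.32774497e-01]
shaft tip [412. 408.] spacer top at tcp [400. 498.] [400. 423.]
seat [411. 334.] collar front [411. 275.]
```

View pics/w5.png

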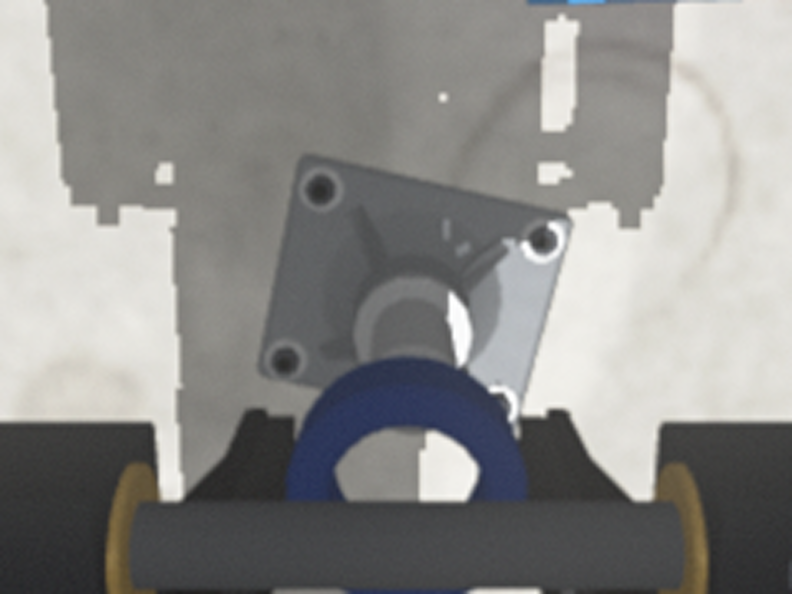

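The crop shows the spacer's bore centred at column 407 and the shoulder collar at about 415. The spacer therefore needs to move roughly 2 mm towards -y, and x is within 1 mm. I'll correct and lower it.

>>> drive_tool --angular '[[0,0,0],[0,0,0],[0,0,0],[0,0,0],[0,0,0],[0,0,0],[0,0,0],[0,0,0],[0,0,0]]' --delta_pos '[[0.05,0.2,0],[0,0,2],[0,0,1.5],[0,0,1.2],[0,0,1.2],[0,0,1.2],[0,0,1.2],[0,0,0],[0,0,0]]' --gripper '[3.5,3.5,3.5,3.5,3.5,3.5,3.5,3.5,3.5]'

```text
time_s: 9.55
tool_pos: [0.5324, -0.0911, 0.0663]
tool_rot: [-180.0, 0.0, -0.0]
force: [0.2, 0.3, -0.2]
grip_width: 0.0411
grasp_force: 12.0
```

>>> drive_tool --angular '[[0,0,0],[0,0,0],[0,0,0],[0,0,0],[0,0,0],[0,0,0],[0,0,0]]' --delta_pos '[[0,0,0.1],[0,0,0],[0,0,0],[0,0,0],[0,0,-3],[0,0,-3],[0,0,-3]]' --gripper '[3.5,3.5,7,7,7,8,8]'

```text
time_s: 10.25
tool_pos: [0.5324, -0.091, 0.1566]
tool_rot: [-180.0, 0.0, 0.0]
force: [0.0, 0.4, -0.2]
grip_width: 0.0731
grasp_force: 0.0
```

>>> drive_tool --angular '[[0,0,0],[0,0,0],[0,0,0],[0,0,0],[0,0,0],[0,0,0],[0,0,0],[0,0,0],[0,0,0],[0,0,0],[0,0,0],[0,0,0],[0,0,0],[0,0,0],[0,0,0],[0,0,0],[0,0,0],[0,0,0]]' --delta_pos '[[0.1,-3.2,0],[0.1,-3.2,0],[0.1,-3.2,0],[0.1,-3.2,0],[0.1,-3.2,0],[0.1,-3.2,0],[0.1,-3.2,0],[0.1,-3.2,0],[0.1,-3.2,0],[0.1,-3.2,0],[0,-0.8,0],[0,0,0],[0,0,3],[0,0,3],[0,0,2.5],[0,0,1],[0,0,0.7],[0,0,0]]' --gripper '[8,8,8,8,8,8,8,8,8,8,8,8,8,8,8,8,8,8]'

```text
time_s: 12.05
tool_pos: [0.5429, 0.2359, 0.0534]
tool_rot: [180.0, 0.0, -0.1]
force: [-0.5, 0.0, 0.4]
grip_width: 0.0802
grasp_force: 0.0
```

>>> drive_tool --angular '[[0,0,0],[0,0,0],[0,0,0],[0,0,0],[0,0,0],[0,0,0]]' --delta_pos '[[0,-0.15,0.1],[0,0,0],[0,0,0],[0,0,0],[0,0,0],[0,0,0]]' --gripper '[8,4.5,4.5,4.5,4.5,4.5]' --squeeze 20

```text
time_s: 12.65
tool_pos: [0.5427, 0.2386, 0.0527]
tool_rot: [-180.0, -0.0, -0.0]
force: [0.0, 0.5, 0.6]
grip_width: 0.0511
grasp_force: 20.0
```

>>> drive_tool --angular '[[0,0,0],[0,0,0],[0,0,0],[0,0,0],[0,0,0],[0,0,0],[0,0,0],[0,0,0],[0,0,0],[0,0,0],[0,0,0],[0,0,0],[0,0,0],[0,0,0],[0,0,0],[0,0,0],[0,0,0]]' --delta_pos '[[0,0,-1],[0,0,-3],[0,0,-3],[0,0,-3],[-0.1,3.2,0],[-0.1,3.2,0],[-0.1,3.2,0],[-0.1,3.2,0],[-0.1,3.2,0],[-0.1,3.2,0],[-0.1,3.2,0],[-0.1,3.2,0],[-0.1,3.2,0],[-0.1,3.2,0],[0,0.8,0],[0,0,0],[0,0,0]]' --gripper '[4.5,4.5,4.5,4.5,4.5,4.5,4.5,4.5,4.5,4.5,4.5,4.5,4.5,4.5,4.5,4.5,4.5]'

```text
time_s: 14.35
tool_pos: [0.5326, -0.088, 0.1528]
tool_rot: [-180.0, -0.0, 0.1]
force: [0.4, 0.2, -1.5]
grip_width: 0.0514
grasp_force: 20.0
```

Run:
```python
from h import *
p=eyes.read_camera('wrist');save(p,'w6.png',(200,100,440,280),3.3)
o=telemetry.get_obs();t=o['tool_pos'];print(t,o['tool_rot'])
f=lambda X:np.round((proj(p,X)-[200,100])*3.3)
print('shaft tip',f((.532,-.0905,.108)),'roller top at tcp',f((t[0],t[1],t[2]+.0125)),f((t[0]+.026,t[1],t[2]+.0125)))
```

```text
[ 0.53268106 -0.08755803  0.15278121] [-1.79955726e+02 -1.41879050e-02  1.36147369e-01]
shaft tip [414. 405.] roller top at tcp [399. 527.] [398. 372.]
```

View pics/w6.png

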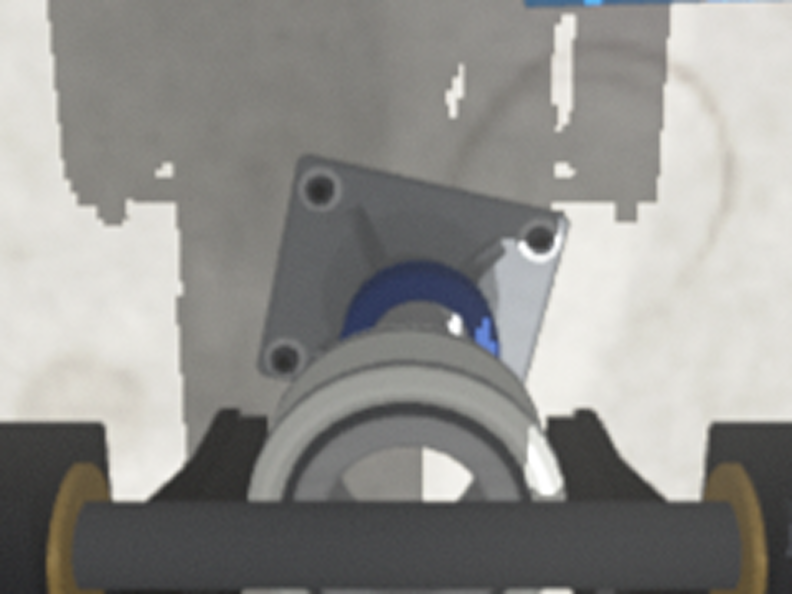

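The crop shows the spacer down on the shoulder, with the white roller held just in front of it, centred at column ~407. I'm shifting it -3 mm in y and -1 mm in x, then lowering it.

>>> drive_tool --angular '[[0,0,0],[0,0,0],[0,0,0],[0,0,0],[0,0,0],[0,0,0],[0,0,0],[0,0,0],[0,0,0]]' --delta_pos '[[-0.1,0.3,0],[0,0,1.5],[0,0,1],[0,0,1],[0,0,1],[0,0,1],[0,0,1],[0,0,0],[0,0,0]]' --gripper '[4.5,4.5,4.5,4.5,4.5,4.5,4.5,4.5,4.5]'

```text
time_s: 15.3
tool_pos: [0.5315, -0.0918, 0.0868]
tool_rot: [-179.9, 0.0, 0.0]
force: [2.4, 3.3, -3.8]
grip_width: 0.0514
grasp_force: 20.0
```

>>> drive_tool --angular '[[0,0,0],[0,0,0],[0,0,0],[0,0,0],[0,0,0],[0,0,0],[0,0,0],[0,0,0]]' --delta_pos '[[0,0,0],[0,0,0],[0,0,0],[0,0,0],[0,0,-2],[0,0,-3],[0,0,-3],[0,0,0]]' --gripper '[6.5,7,7,7,8,8,8.5,8.5]'

```text
time_s: 16.1
tool_pos: [0.5344, -0.0933, 0.172]
tool_rot: [179.8, -0.4, -0.0]
force: [0.6, -0.1, 1.0]
grip_width: 0.0839
grasp_force: 0.0
```

Run:
```python
from h import *
o=telemetry.get_obs();t=o['tool_pos'];print(t,o['qpos'],o['force'])
p=eyes.read_camera('wrist');im=p['pixels'][:,:,::-1][100:250,240:420]
q=eyes.read_camera('side');b=cv2.resize(q['pixels'][:,:,::-1][150:220,300:400],None,fx=4,fy=4)
c=np.zeros((460,800,3),np.uint8);c[:375,:450]=cv2.resize(im,(450,375));c[:280,455:800]=b[:,:345];cv2.imwrite('pics/w7.png',c)
```

```text
[ 0.53437801 -0.0932571   0.17203478] [ 42.60966788  10.56988423 -39.15143636 102.61964399   7.27584996
  68.8510697  -88.6798096 ] [ 0.59585435 -0.14780196  1.04577517]
```

View pics/w7.png

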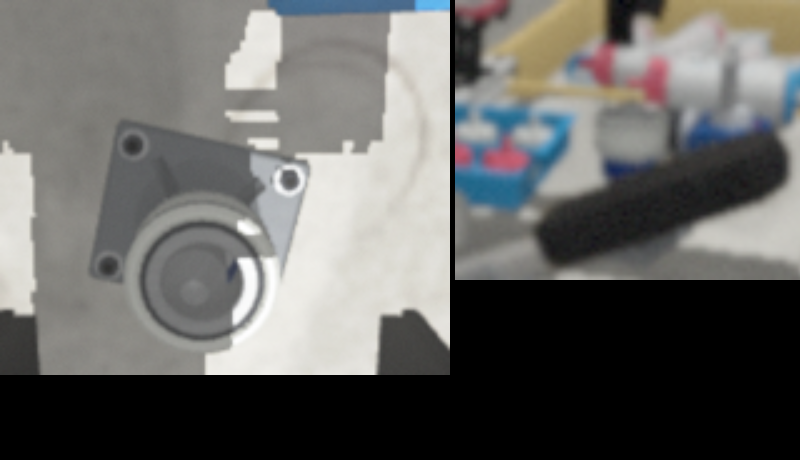

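The crop shows the white roller down over the shaft with the spacer hidden beneath it. Next is a close look at the drive roller and the knob.

>>> drive_tool --angular '[[0,0,0],[0,0,0],[0,0,0],[0,0,0],[0,0,0],[0,0,0],[0,0,0],[0,0,0],[0,0,0],[0,0,0],[0,0,0],[0,0,0],[0,0,0],[0,0,0],[0,0,0]]' --delta_pos '[[-0.6,-2.9,0.2],[-0.6,-2.9,0.2],[-0.6,-2.9,0.2],[-0.6,-2.9,0.2],[-0.6,-2.9,0.2],[-0.6,-2.9,0.2],[-0.6,-2.9,0.2],[-0.6,-2.9,0.2],[-0.6,-2.9,0.2],[-0.6,-2.9,0.2],[0,0,0],[0,0,0],[0,0,0],[0,0,0],[0,0,0]]' --gripper '[8.5,8.5,8.5,8.5,8.5,8.5,8.5,8.5,8.5,8.5,8.5,8.5,8.5,8.5,8.5]'

```text
time_s: 17.7
tool_pos: [0.4719, 0.1962, 0.1473]
tool_rot: [180.0, 0.0, -0.1]
force: [-0.9, 0.2, 0.6]
grip_width: 0.0848
grasp_force: 0.0
```

Run:
```python
from h import *
p=eyes.read_camera('wrist');o=telemetry.get_obs();print(o['tool_pos'],o['tool_rot'])
a=models.cut_out(p,'drive_roller_center')[0];k=models.cut_out(p,'knob_center')[0]
print(a['p'],a['centre'],k['p'],k['centre'])
def fit(pts,z):
    W=np.array([atz(p,q,z)[:2] for q in pts]);return W
im=p['pixels'][:,:,::-1]
x,y=map(int,a['centre']);x0=x-45;y0=y-45;print(x0,y0)
c=np.zeros((540,800,3),np.uint8);c[:,:540]=cv2.resize(im[y0:y0+90,x0:x0+90],(540,540),interpolation=cv2.INTER_CUBIC)
x,y=map(int,k['centre']);x1=x-32;y1=y-32;print(x1,y1)
c[:256,544:]=cv2.resize(im[y1:y1+64,x1:x1+64],(256,256),interpolation=cv2.INTER_CUBIC)
cv2.imwrite('pics/w8.png',c)
```

```text
[0.47187673 0.19640928 0.1474482 ] [ 1.79976078e+02  6.85121125e-04 -1.06092687e-01]
0.74 [265.5, 120.3] 0.86 [399.6, 124.9]
220 75
367 92
```

View pics/w8.png

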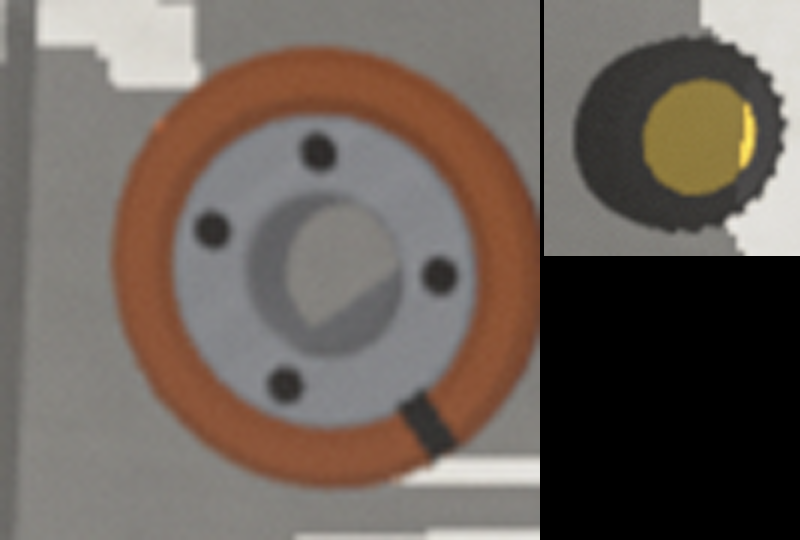

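The crop shows the drive roller's hub centred at crop position (325,271) with the black mark at (428,427). The knob's yellow dot is at pixel (405,126).

Run:
```python
from h import *
p=eyes.read_camera('wrist')
f=lambda x,y:atz(p,(220+x/6,75+y/6),.0345)
c=f(324.5,271.5)
for m in [(410,398),(442,455),(428,427)]: d=f(*m)-c; print(c,d,np.hypot(*d[:2]),np.degrees(np.arctan2(-d[1],-d[0])))
print(f(172,271)-f(477,271),f(324,113)-f(324,430),atz(p,(405.5,126.3),.0365))
```

```text
[0.5424987  0.23932527 0.0345    ] [-0.01841403 -0.01200936  0.        ] 0.02198411648749333 33.11179808030862
[0.5424987  0.23932527 0.0345    ] [-0.02694068 -0.01658068  0.        ] 0.03163414228513241 31.610280830063147
[0.5424987  0.23932527 0.0345    ] [-0.02273431 -0.01458525  0.        ] 0.027010702978979367 32.68229362861184
[9.53721082e-05 4.50571812e-02 0.00000000e+00] [ 0.0452387  -0.00212734  0.        ] [0.53708992 0.12301765 0.0365    ]
```

>>> drive_tool --angular '[[0,0,0],[0,0,0],[0,0,0],[0,0,-0.1309],[0,0,-0.1309],[0,0,-0.1309],[0,0,-0.1309],[0,0,-0.1309],[0,0,-0.1309],[0,0,-0.1309],[0,0,-0.1309],[0,0,-0.1309],[0,0,-0.1309],[0,0,-0.1309],[0,0,-0.1309],[0,0,0],[0,0,0],[0,0,0],[0,0,0]]' --delta_pos '[[2.4,-1.4,0],[2.4,-1.4,0],[2.25,-1.5,0],[0,0,0],[0,0,0],[0,0,0],[0,0,0],[0,0,0],[0,0,0],[0,0,0],[0,0,0],[0,0,0],[0,0,0],[0,0,0],[0,0,0],[0,0,3],[0,0,3],[0,0,0],[0,0,0]]' --gripper '[8.7,8.7,8.7,8.7,8.7,8.7,8.7,8.7,8.7,8.7,8.7,8.7,8.7,8.7,8.7,8.7,8.7,8.7,8.7]'

```text
time_s: 19.8
tool_pos: [0.542, 0.2404, 0.0878]
tool_rot: [-180.0, -0.0, 90.0]
force: [-0.1, -0.2, 0.4]
grip_width: 0.0871
grasp_force: 0.0
```

>>> drive_tool --angular '[[0,0,0],[0,0,0],[0,0,0],[0,0,0],[0,0,0],[0,0,0],[0,0,0],[0,0,0],[0,0,0]]' --delta_pos '[[0,0,2],[0,0,2],[0,0,1.2],[0,0,0],[0,0,0],[0,0,0],[0,0,0],[0,0,0],[0,0,0]]' --gripper '[8.7,8.7,8.7,8.7,5.5,5.5,5.5,5.5,5.5]' --squeeze 6

```text
time_s: 20.7
tool_pos: [0.5425, 0.2405, 0.0361]
tool_rot: [179.9, -0.0, 90.0]
force: [-0.5, 0.1, 1.7]
grip_width: 0.0635
grasp_force: 6.0
```

>>> drive_tool --angular '[[0,0,0],[0,0,0],[0,0,0],[0,0,0.1309],[0,0,0.1309],[0,0,0.1309],[0,0,0.1309],[0,0,0.1309],[0,0,0.1309],[0,0,0.1309],[0,0,0.1309],[0,0,0.1309],[0,0,0.1309],[0,0,0.1309],[0,0,0.1309],[0,0,0],[0,0,0]]' --delta_pos '[[0,0,0],[0,0,0],[0,0,0],[0,0,0],[0,0,0],[0,0,0],[0,0,0],[0,0,0],[0,0,0],[0,0,0],[0,0,0],[0,0,0],[0,0,0],[0,0,0],[0,0,0],[0,0,0],[0,0,0]]' --gripper '[8.7,8.7,8.7,8.7,8.7,8.7,8.7,8.7,8.7,8.7,8.7,8.7,8.7,8.7,8.7,8.7,8.7]'

```text
time_s: 22.4
tool_pos: [0.5419, 0.2404, 0.0355]
tool_rot: [180.0, 0.0, 0.2]
force: [-0.2, 0.0, 0.3]
grip_width: 0.0872
grasp_force: 0.0
```

>>> drive_tool --angular '[[0,0,0],[0,0,0],[0,0,0],[0,0,0],[0,0,0],[0,0,0]]' --delta_pos '[[0,0,0],[0,0,0],[0,0,0],[0,0,0],[0,0,0],[0,0,0]]' --gripper '[5.5,5.5,5.5,5.5,5.5,5.5]' --squeeze 25

```text
time_s: 23.0
tool_pos: [0.5421, 0.2402, 0.0355]
tool_rot: [180.0, 0.0, -0.0]
force: [0.1, 0.5, 0.1]
grip_width: 0.0628
grasp_force: 25.0
```

>>> drive_tool --angular '[[0,0,0],[0,0,0],[0,0,0],[0,0,0],[0,0,0],[0,0,0],[0,0,0],[0,0,0],[0,0,0],[0,0,0],[0,0,0],[0,0,0],[0,0,0],[0,0,0],[0,0,0],[0,0,0],[0,0,0],[0,0,0],[0,0,0],[0,0,0]]' --delta_pos '[[0,0,-1],[0,0,-4],[0,0,-4],[0,0,-4],[-0.3,3.3,0],[-0.3,3.3,0],[-0.3,3.3,0],[-0.3,3.3,0],[-0.3,3.3,0],[-0.3,3.3,0],[-0.3,3.3,0],[-0.3,3.3,0],[-0.3,3.3,0],[-0.3,3.3,0],[-0.3,3.3,0],[-0.3,3.3,0],[-0.3,3.3,0],[-0.3,3.3,0],[-0.3,3.3,0],[-0.3,3.3,0]]' --gripper '[5.5,5.5,5.5,5.5,5.5,5.5,5.5,5.5,5.5,5.5,5.5,5.5,5.5,5.5,5.5,5.5,5.5,5.5,5.5,5.5]'

```text
time_s: 25.0
tool_pos: [0.4938, -0.2886, 0.1661]
tool_rot: [180.0, -0.0, 0.0]
force: [1.9, -0.1, -0.9]
grip_width: 0.0631
grasp_force: 25.0
```

>>> drive_tool --angular '[[0,0,0.125],[0,0,0.125],[0,0,0.125],[0,0,0.125],[0,0,0.125],[0,0,0],[0,0,0],[0,0,0],[0,0,0]]' --delta_pos '[[0,0,0],[0,0,0],[0,0,0],[0,0,0],[0,0,0],[0,0,0],[0,0,0],[0,0,0],[0,0,0]]' --gripper '[5.5,5.5,5.5,5.5,5.5,5.5,5.5,5.5,5.5]'

```text
time_s: 25.9
tool_pos: [0.494, -0.2876, 0.1656]
tool_rot: [180.0, 0.0, -35.7]
force: [-0.6, 0.2, -0.8]
grip_width: 0.0624
grasp_force: 25.0
```

Run:
```python
from h import *
p=eyes.read_camera('wrist');save(p,'w9.png',(200,80,440,260),3.3)
o=telemetry.get_obs();t=o['tool_pos'];print(t,o['tool_rot'],o['qpos'])
f=lambda X:np.round((proj(p,X)-[200,80])*3.3)
S=np.array([.4927,-.2912,.05]);th=np.radians(-3.5)
print('seat',f(S),'tip',f(S+[0,0,.054]),'gearbox corners',[f(S+[a*np.cos(th)-b*np.sin(th),a*np.sin(th)+b*np.cos(th),-.012]) for a,b in [(.03,.03),(.03,-.03),(-.03,-.03),(-.03,.03)]])
u=np.linspace(0,2*np.pi,13)
T=t-[0,0,.001]; v=p['origin']-t;v=v/np.hypot(*v[:2])
print('roller edge toward cam',f(T+[.032*v[0],.032*v[1],0]),'sides',f(T+[-.032*v[1],.032*v[0],0]),f(T-[-.032*v[1],.032*v[0],0]))
```

```text
[ 0.49397374 -0.28759922  0.16558423] [ 1.79998847e+02  3.33700972e-04 -3.57606339e+01] [  49.89310792   13.21679406  -25.48908339   99.10361084    6.04943997
   69.03468926 -102.93578489]
seat [416. 382.] tip [418. 441.] gearbox corners [array([278., 342.]), array([448., 234.]), array([551., 401.]), array([385., 499.])]
roller edge toward cam [403. 380.] sides [216. 556.] [585. 561.]
```

View pics/w9.png

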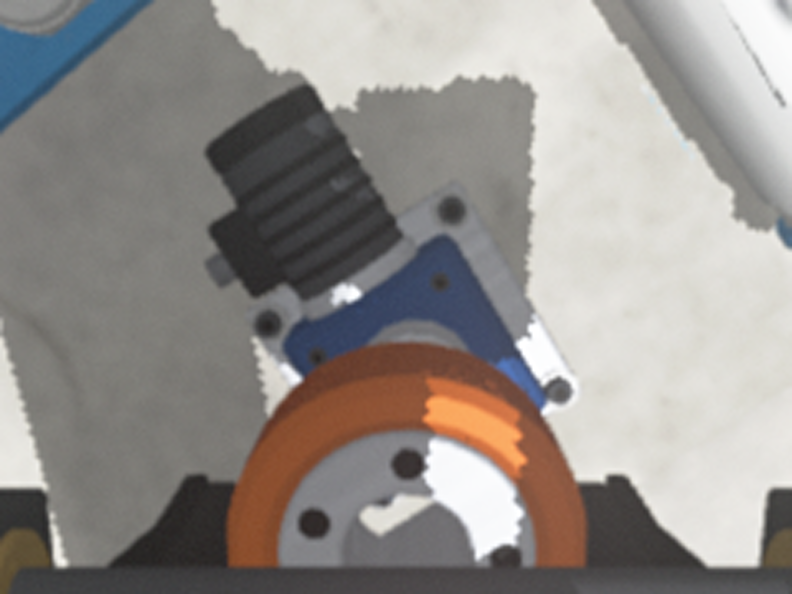

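The crop shows the roller held over the drive unit. The roller and the gearbox are both offset about 1.3 mm to the right of prediction, which is a camera bias, so their relative positions hold. I'll align and lower gently.

>>> drive_tool --angular '[[0,0,0],[0,0,0],[0,0,0],[0,0,0],[0,0,0],[0,0,0],[0,0,0],[0,0,0]]' --delta_pos '[[0.1,0.35,0],[0,0,1],[0,0,1],[0,0,0.8],[0,0,0.5],[0,0,0.5],[0,0,0],[0,0,0]]' --gripper '[5.5,5.5,5.5,5.5,5.5,5.5,5.5,5.5]'

```text
time_s: 26.75
tool_pos: [0.4928, -0.291, 0.1276]
tool_rot: [180.0, -0.0, -35.8]
force: [-1.0, 0.6, -1.7]
grip_width: 0.0628
grasp_force: 25.0
```

>>> drive_tool --angular '[[0,0,0],[0,0,0],[0,0,0],[0,0,0],[0,0,0],[0,0,0]]' --delta_pos '[[0,0,0.3],[0,0,0.3],[0,0,0.3],[0,0,0.3],[0,0,0],[0,0,0]]' --gripper '[5.5,5.5,5.5,5.5,5.5,5.5]'

```text
time_s: 27.35
tool_pos: [0.4926, -0.2906, 0.115]
tool_rot: [-180.0, 0.1, -35.8]
force: [1.1, 1.2, -2.9]
grip_width: 0.0629
grasp_force: 25.0
```

>>> drive_tool --angular '[[0,0,0],[0,0,0],[0,0,0],[0,0,0],[0,0,0],[0,0,0],[0,0,0],[0,0,0]]' --delta_pos '[[0,0,0.5],[0,0,0.5],[0,0,0.5],[0,0,0.5],[0,0,0.5],[0,0,0.5],[0,0,0],[0,0,0]]' --gripper '[5.5,5.5,5.5,5.5,5.5,5.5,5.5,5.5]'

```text
time_s: 28.15
tool_pos: [0.4924, -0.2907, 0.0846]
tool_rot: [-180.0, 0.1, -35.8]
force: [-0.8, 3.6, -3.8]
grip_width: 0.0628
grasp_force: 25.0
```

>>> drive_tool --angular '[[0,0,0],[0,0,0],[0,0,0],[0,0,0],[0,0,0],[0,0,0],[0,0,0],[0,0,0],[0,0,0],[0,0,0],[0,0,-0.125],[0,0,-0.125],[0,0,-0.125],[0,0,-0.125],[0,0,-0.125],[0,0,0],[0,0,0]]' --delta_pos '[[0,0,0.15],[0,0,0],[0,0,0],[0,0,0],[0,0,0],[0,0,0],[0,0,-2],[0,0,-3],[0,0,-3],[0,0,-3],[0,0,0],[0,0,0],[0,0,0],[0,0,0],[0,0,0],[0,0,0],[0,0,0]]' --gripper '[5.5,5.5,7.5,8.5,8.7,8.7,8.7,8.7,8.7,8.7,8.7,8.7,8.7,8.7,8.7,8.7,8.7]'

```text
time_s: 29.85
tool_pos: [0.4928, -0.2914, 0.1942]
tool_rot: [180.0, -0.0, -0.2]
force: [0.3, -0.3, 0.5]
grip_width: 0.0871
grasp_force: 0.0
```

Run:
```python
from h import *
p=eyes.read_camera('wrist');save(p,'w10.png',(220,90,420,240),4)
o=telemetry.get_obs();t=o['tool_pos'];print(t,o['tool_rot'])
f=lambda X:np.round((proj(p,X)-[220,90])*4)
for z in (.05,.082,.104): print(z,f((.4927,-.2905,z)),f((.4927+.032,-.2905,z)),f((.4927,-.2905+.032,z)),f((.4927,-.2905-.032,z)))
```

```text
[ 0.49278796 -0.29135723  0.19419185] [ 1.79972118e+02 -1.76017788e-02 -1.73814835e-01]
0.05 [405. 398.] [405. 277.] [284. 399.] [527. 398.]
0.082 [405. 430.] [404. 296.] [270. 431.] [540. 429.]
0.104 [404. 456.] [403. 311.] [258. 457.] [551. 456.]
```

View pics/w10.png

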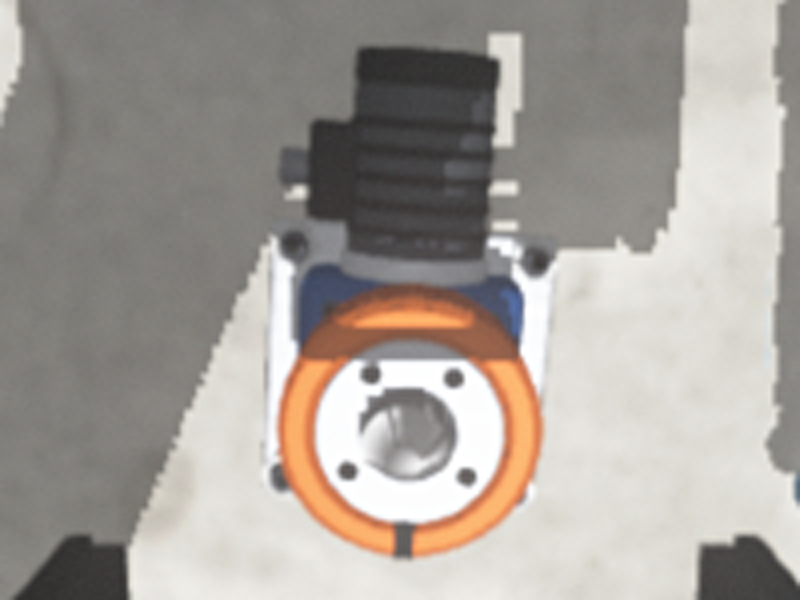

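The crop shows the drive roller flat on its shoulder, with its black mark at (403,540) lined up on the -x side and the D-shaft visible in the hub. Now for the knob.

>>> drive_tool --angular '[[0,0,0],[0,0,0],[0,0,0],[0,0,0],[0,0,0],[0,0,0],[0,0,0],[0,0,0],[0,0,0],[0,0,0],[0,0,0],[0,0,0],[0,0,0],[0,0,0],[0,0,0],[0,0,3],[0,0,3],[0,0,3],[0,0,0],[0,0,0]]' --delta_pos '[[0.3,-2.95,0],[0.3,-2.95,0],[0.3,-2.95,0],[0.3,-2.95,0],[0.3,-2.95,0],[0.3,-2.95,0],[0.3,-2.95,0],[0.3,-2.95,0],[0.3,-2.95,0],[0.3,-2.95,0],[0.3,-2.95,0],[0.3,-2.95,0],[0.3,-2.95,0],[0.3,-2.95,0],[0.2,0,0],[0,0,0],[0,0,0],[0,0,0],[0,0,0],[0,0,0]]' --gripper '[7.5,7.5,7.5,7.5,7.5,7.5,7.5,7.5,7.5,7.5,7.5,7.5,7.5,7.5,7.5,7.5,7.5,7.5,7.5,7.5]'

```text
time_s: 31.9
tool_pos: [0.5369, 0.1214, 0.1941]
tool_rot: [180.0, -0.0, -25.7]
force: [0.5, -0.1, 0.4]
grip_width: 0.0755
grasp_force: 0.0
```

I put the descent values in the turn list by mistake. The tool only turned in free air, so I'll turn it back and then go down.

>>> drive_tool --angular '[[0,0,-0.149],[0,0,-0.149],[0,0,-0.149],[0,0,0],[0,0,0],[0,0,0],[0,0,0],[0,0,0]]' --delta_pos '[[0,0,0],[0,0,0],[0,0,0],[0,0,4],[0,0,4],[0,0,3],[0,0,0],[0,0,0]]' --gripper '[7.5,7.5,7.5,7.5,7.5,7.5,7.5,7.5]'

```text
time_s: 32.7
tool_pos: [0.537, 0.122, 0.0845]
tool_rot: [-180.0, 0.0, -0.1]
force: [0.5, -0.2, 1.0]
grip_width: 0.075
grasp_force: 0.0
```

Run:
```python
from h import *
p=eyes.read_camera('wrist')
o=telemetry.get_obs();t=o['tool_pos'];print(t,o['tool_rot'])
a=models.cut_out(p,'knob_center')
for k in a[:1]:
    ys,xs=np.nonzero(k['pixels']);print(k['p'],xs.min(),xs.max(),ys.min(),ys.max(),np.median(xs))
    W=[atz(p,(x,ys[xs==x].min()),.0365) for x in (int(np.median(xs)),)];print(W)
print(proj(p,(.537,.1225,.0365)),proj(p,(.559,.1225,.0365)),proj(p,(.559,.1225,.0025)))
```

```text
[0.53793444 0.12228512 0.08557189] [-1.79968509e+02 -1.19373009e-01 -1.29867775e-01]
0.6 293 349 182 243 321.0
[array([0.56571725, 0.12266507, 0.0365    ])]
[321.40691188 220.45900133] [321.27584763 191.25193781] [321.52516626 181.25982823]
```

>>> drive_tool --angular '[[0,0,0],[0,0,0],[0,0,0],[0,0,0],[0,0,0],[0,0,0],[0,0,0],[0,0,0],[0,0,0]]' --delta_pos '[[0,0,2],[0,0,2],[0,0,1],[0,0,0],[0,0,0],[0,0,0],[0,0,0],[0,0,0],[0,0,0]]' --gripper '[7.5,7.5,7.5,7.5,3.5,3.5,3.5,3.5,3.5]' --squeeze 15

```text
time_s: 33.7
tool_pos: [0.5371, 0.1221, 0.0344]
tool_rot: [-180.0, -0.0, -0.2]
force: [-0.1, -0.4, 1.6]
grip_width: 0.0433
grasp_force: 15.1
```

>>> drive_tool --angular '[[0,0,0],[0,0,0],[0,0,0],[0,0,0],[0,0,0],[0,0,0],[0,0,0],[0,0,0],[0,0,0],[0,0,0],[0,0,0],[0,0,0],[0,0,0],[0,0,0],[0,0,0],[0,0,0],[0,0,0],[0,0,0],[0,0,0],[0,0,0]]' --delta_pos '[[0,0,-1.5],[0,0,-4],[0,0,-4],[0,0,-4],[-0.35,3.2,0],[-0.35,3.2,0],[-0.35,3.2,0],[-0.35,3.2,0],[-0.35,3.2,0],[-0.35,3.2,0],[-0.35,3.2,0],[-0.35,3.2,0],[-0.35,3.2,0],[-0.35,3.2,0],[-0.35,3.2,0],[-0.35,3.2,0],[-0.2,2.9,0],[0,0,0],[0,0,0],[0,0,0]]' --gripper '[3.5,3.5,3.5,3.5,3.5,3.5,3.5,3.5,3.5,3.5,3.5,3.5,3.5,3.5,3.5,3.5,3.5,3.5,3.5,3.5]'

```text
time_s: 35.7
tool_pos: [0.492, -0.2894, 0.1696]
tool_rot: [-180.0, -0.0, -0.1]
force: [-0.2, 0.2, -1.0]
grip_width: 0.0432
grasp_force: 15.0
```

Run:
```python
from h import *
p=eyes.read_camera('wrist');save(p,'w11.png',(200,80,440,260),3.3)
o=telemetry.get_obs();t=o['tool_pos'];print(t,o['tool_rot'])
f=lambda X:np.round((proj(p,X)-[200,80])*3.3)
print('roller front',f((.4927+.032,-.2905,.05)),'knob',f((t[0]+.022,t[1],t[2]+.002)),f((t[0]+.022,t[1],t[2]-.032)))
```

```text
[ 0.49206145 -0.28924192  0.1694761 ] [-1.79981102e+02 -2.16624379e-02 -4.03075393e-02]
roller front [407. 270.] knob [401. 441.] [402. 386.]
```

View pics/w11.png

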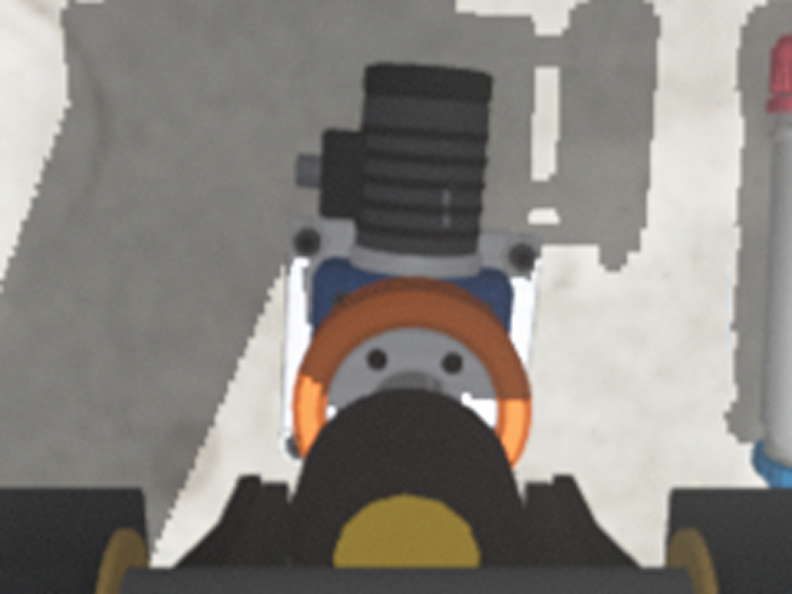

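The crop shows the knob held level above the seated drive roller, with its dot at column 407 and the roller centred at 412, which matches the known bias. I'm lowering it.

>>> drive_tool --angular '[[0,0,0],[0,0,0],[0,0,0],[0,0,0],[0,0,0],[0,0,0],[0,0,0],[0,0,0],[0,0,0],[0,0,0]]' --delta_pos '[[0.07,0.12,0],[0,0,1.5],[0,0,1.2],[0,0,0.7],[0,0,0.5],[0,0,0.5],[0,0,0.5],[0,0,0.5],[0,0,0],[0,0,0]]' --gripper '[3.5,3.5,3.5,3.5,3.5,3.5,3.5,3.5,3.5,3.5]'

```text
time_s: 36.75
tool_pos: [0.4921, -0.2919, 0.1149]
tool_rot: [-180.0, 0.0, -0.2]
force: [-0.0, 1.6, -1.7]
grip_width: 0.0433
grasp_force: 15.0
```

Lowering the last millimetre, then releasing and lifting clear.

>>> drive_tool --angular '[[0,0,0],[0,0,0],[0,0,0],[0,0,0],[0,0,0],[0,0,0],[0,0,0],[0,0,0],[0,0,0],[0,0,0],[0,0,0]]' --delta_pos '[[0,0,0.1],[0,0,0],[0,0,0],[0,0,0],[0,0,0],[0,0,0],[0,0,-2],[0,0,-3],[0,0,-3],[0,0,0],[0,0,0]]' --gripper '[3.5,3.5,5.5,6.5,7.5,7.5,7.5,7.5,7.5,7.5,7.5]'

```text
time_s: 37.85
tool_pos: [0.4925, -0.2925, 0.1947]
tool_rot: [179.9, -0.1, -0.2]
force: [0.5, -1.2, -0.5]
grip_width: 0.075
grasp_force: 0.0
```

Run:
```python
from h import *
p=eyes.read_camera('wrist');q=eyes.read_camera('top');r=eyes.read_camera('side')
o=telemetry.get_obs();print(o['tool_pos'],o['force'])
for n in ('canister_center','timer_center'): print(n,[np.round(a['centre']) for c in (q,r) for a in models.search_frame(c,n)[:1]])
f=lambda X:np.round((proj(p,X)-[100,90])*2.5)
for z in (.116,.126): print(z,f((.4927,-.291,z)),f((.4927,-.269,z)),f((.4927,-.313,z)))
c=np.zeros((600,800,3),np.uint8)
a=p['pixels'][90:240,100:420,::-1];c[:375]=cv2.resize(a,(800,375))
c[380:600,:400]=cv2.resize(q['pixels'][180:257,340:480,::-1],(400,220));c[380:600,400:]=cv2.resize(r['pixels'][150:260,260:460,::-1],(400,220))
cv2.imwrite('pics/w12.png',c)
```

```text
[ 0.49140437 -0.29189233  0.19270626] [ 0.03250957 -0.96794169 -0.08845961]
canister_center [array([208., 181.]), array([218., 276.])]
timer_center [array([218., 227.]), array([295., 310.])]
0.116 [551. 295.] [485. 295.] [617. 294.]
0.126 [551. 304.] [482. 304.] [619. 304.]
```

View pics/w12.png

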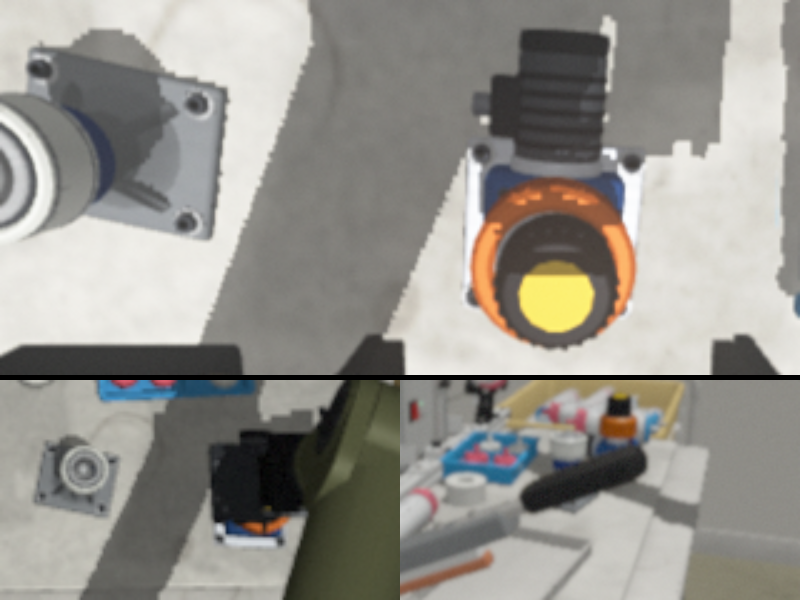

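The composite shows the white roller standing on the blue spacer on the guide stand at (40,165). The knob sits level on the orange roller, with its dot at (557,297) where the seated height puts it. The canister and timer haven't moved, and the gripper is clear, so I'm handing in.

```bash
python3 -c "
from cell import env; print(env.sign_off())"
```

```text
the job is handed in; nothing more can be done
None
```

I fitted all four parts in the order asked, left the canister and timer where they stood, and handed the job in at about 38 s; the sign-off gave no verdict.

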